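# Shut down the bench circuits in order

### The job

Shut down the test bench: with a fingertip, gently press the yellow mushroom button fully in, then the blue one, then the green one, and take the hand away. Leave the red button alone, do not shove, tip or lift the button boxes, and do not disturb the other things on the bench.

Things in the scene. Friction and masses are not known exactly. Their poses are not given: they have to be found in the camera images.
- station_yellow: The yellow push-pull button station, a grey box 74 x 74 mm and 58 mm high (0.6 kg) standing loose on the bench, with one upright yellow mushroom button in the middle of its lid and a small black stub sticking 14 mm out of its +x side. Origin: centre of its underside; z up. (Instruments and cases up to 170 mm high stand clear of the boxes along the far edge and the two sides of the bench.)
- yellow_top (a point): Centre of the top face of the yellow mushroom button (cap 40 mm across and 14 mm thick, flat in the middle, on a soft rubber mount that gives about 1 mm for each 4 N); it is on the station's axis, 92 mm above the bench while the button is out, and goes down with the button.
- yellow (a joint): How far the yellow button is pushed in (m): 0 = out, 0.008 = fully in, against a hard stop (the rubber mount of the cap still gives). It moves straight down, takes 3 N to start and about 5 N when fully in, and stays wherever it is pushed to: it does not spring back.
- station_blue: The blue push-pull button station, a grey box 74 x 74 mm and 58 mm high (0.6 kg) standing loose on the bench, with one upright blue mushroom button in the middle of its lid and a small black stub sticking 14 mm out of its +x side. Origin: centre of its underside; z up.
- blue_top (a point): Centre of the top face of the blue mushroom button (cap 40 mm across and 14 mm thick, flat in the middle, on a soft rubber mount that gives about 1 mm for each 4 N); it is on the station's axis, 92 mm above the bench while the button is out, and goes down with the button.
- blue (a joint): How far the blue button is pushed in (m): 0 = out, 0.008 = fully in, against a hard stop (the rubber mount of the cap still gives). It moves straight down, takes 3 N to start and about 5 N when fully in, and stays wherever it is pushed to: it does not spring back.
- station_green: The green push-pull button station, a grey box 74 x 74 mm and 58 mm high (0.6 kg) standing loose on the bench, with one upright green mushroom button in the middle of its lid and a small black stub sticking 14 mm out of its +x side. Origin: centre of its underside; z up.
- green_top (a point): Centre of the top face of the green mushroom button (cap 40 mm across and 14 mm thick, flat in the middle, on a soft rubber mount that gives about 1 mm for each 4 N); it is on the station's axis, 92 mm above the bench while the button is out, and goes down with the button.
- green (a joint): How far the green button is pushed in (m): 0 = out, 0.008 = fully in, against a hard stop (the rubber mount of the cap still gives). It moves straight down, takes 3 N to start and about 5 N when fully in, and stays wherever it is pushed to: it does not spring back.
- station_red: The red push-pull button station, a grey box 74 x 74 mm and 58 mm high (0.6 kg) standing loose on the bench, with one upright red mushroom button in the middle of its lid and a small black stub sticking 14 mm out of its +x side. Origin: centre of its underside; z up.
- red_top (a point): Centre of the top face of the red mushroom button (cap 40 mm across and 14 mm thick, flat in the middle, on a soft rubber mount that gives about 1 mm for each 4 N); it is on the station's axis, 92 mm above the bench while the button is out, and goes down with the button.
- red (a joint): How far the red button is pushed in (m): 0 = out, 0.008 = fully in, against a hard stop (the rubber mount of the cap still gives). It moves straight down, takes 3 N to start and about 5 N when fully in, and stays wherever it is pushed to: it does not spring back.
- cup: White cup, 68 mm across the rim, 85 mm high, loose; a bystander. Origin: at its underside.
- tape: Black ring of tape lying flat, 90 mm across, 24 mm high, loose; a bystander. Origin: at its underside.
- screwdriver: Orange-handled screwdriver lying on the bench, loose; a bystander. Origin: at its underside.
- meter: Yellow hand multimeter lying flat, 150 x 78 x 36 mm, loose; a bystander. Origin: at its underside.
- spool: Copper-coloured spool, 54 mm across, 50 mm high, standing, loose; a bystander. Origin: at its underside.
- wrench: Steel wrench lying on the bench, loose; a bystander. Origin: at its underside.

How it is judged:
On the way, in this order (a step that is already met when the one before it is completed fails the run):
1. the yellow button is pressed in (first) (value of joint yellow above 0.006 m), for 0.1 s.
2. the blue button is pressed in (second) (value of joint blue above 0.006 m), for 0.1 s.
3. the green button is pressed in (last) (value of joint green above 0.006 m), for 0.1 s.
At the end, for the whole second after the job is handed in: The yellow, blue and green buttons are each in by more than 6 mm of their 8 mm, the red one is out (under 2 mm), and all four boxes stand at rest, upright within 0.05 rad, within 30 mm of where they stood (value of joint each of yellow, blue, green above 0.006 m and value of joint red below 0.002 m and linear speed of each of station_yellow, station_blue, station_green, station_red below 0.02 m/s and angle between each of station_yellow, station_blue, station_green, station_red's own z axis and vertical below 0.05 rad and distance of each of station_yellow, station_blue, station_green, station_red from where it was at the start of the episode below 0.03 m); the robot touches nothing.
It fails at once if a button goes in (2 mm) out of turn: blue before yellow is in (6 mm), or green before blue is in (6 mm) ((value of joint blue above 0.002 m and value of joint yellow below 0.006 m) or (value of joint green above 0.002 m and value of joint blue below 0.006 m)).
It fails at once if the red button is pushed in by 2 mm (value of joint red above 0.002 m).
It fails at once if a button box is pressed by the robot with more than 25 N (contact force between any of station_yellow, station_blue, station_green, station_red and the fingers above 25 N or contact force between any of station_yellow, station_blue, station_green, station_red and the arm above 25 N).
It fails at once if a button box is lifted by 8 mm, tipped by 0.15 rad or shoved by 30 mm (height (world z) of any of station_yellow, station_blue, station_green, station_red above 0.008 m or angle between any of station_yellow, station_blue, station_green, station_red's own z axis and vertical above 0.15 rad or distance of any of station_yellow, station_blue, station_green, station_red from where it was at the start of the episode above 0.03 m).
It fails at once if another thing on the bench is moved by 20 mm (distance of any of cup, tape, screwdriver, meter, spool, wrench from where it was at the start of the episode above 0.02 m).
It also fails if it takes over 48 s, if anything falls off the work surface, if the arm or the gripper's body presses on something with over 40 N, if the wrist force passes 120 N, or if a joint passes its speed limit or range.

### The arm

A 6-joint arm with a two-finger parallel gripper is mounted at the origin on the work surface. World frame = base frame: x ahead of the robot, y to its left, z up, the work surface at z = 0. Lengths are in m, angles in rad, forces in N, time in s.
With the tool pointing down it reaches from about 0.375 to 0.9 m from the base axis. Payload 3.1 kg.
Tool frame: the origin (TCP) lies midway between the tips of the shut fingers; the grasp point (between the pads) lies 19 mm behind it (manip.grasp_offset is the distance from the TCP to the grasp point, in m); z points along the fingers, y is the line along which they close (so a half turn about z gives the same grasp; the last joint's range is limited). The gripper opens to 85 mm and grips with 20 to 120 N. Pads are 22 mm wide; open, the fingers measure 114 mm over their backs; the gripper's body (76 mm by 85 mm) begins 54 mm behind the grasp point. The pads swing forward as they close: fully open they stand 13 mm farther back than shut.
Start: joints at [-1.405, 0.527, 1.433, -0, 1.181, -0.178], TCP at [0.211, -0.588, 0.231] pointing down, gripper open.
Joint ranges: [-3.08, 3.08], [-0.75, 2.2], [0.22, 2.44], [-1.43, 4.57], [0, 2.65], [-2.85, 2.85]. Speed limits (rad/s): [2.79, 2.79, 3.14, 3.14, 3.14, 3.14].

### API

Orientations are given as a unit quaternion [x, y, z, w].
In Python, from station import sensors, cams, order, manip gives the robot as it stands.
- The arm moves only by the tool move_arm, never from a script. Its argument "targets" is a list of rows, each an object of numbers: "dx", "dy", "dz": the shift along the world's x, y, z normalised to -1 to 1, where 1 is 25 mm; "rx", "ry", "rz": the turn, a rotation vector about the world's x, y, z normalised to -1 to 1, where 1 is 30 degrees. A call has exactly 10 rows; each row shifts and turns the commanded pose from where the row before left it; what a row does not reach is not made up. A row lasts 1/8 s, in which the tool goes at most 62.5 mm and 10.7 degrees, less where a joint would pass 70% of its speed; a pose out of reach is approached as far as the arm can. A call with a number of a shift or a turn outside -1 to 1 is refused whole. A call with a gripper value outside its range is refused whole. "claw" is the opening in per cent of the stroke, from 0 (shut) to 100 (fully open), set as the call begins (left out, the last holds). The fingers move at their own pace and stop on an object; "newtons" is the grip in N (left out, the last holds). Time passes only in rows, so rows that do not move let the fingers close, or fill a call up. It gives the time, the measured TCP pose, the force, the opening and the grip force at its end, in the units of the state.
- sensors.sense(): the state, without advancing time (a new reading comes with each control period).
- cams.snapshot(name): name is "scene" or "top" or "wrist"; returns the picture (480x640x3 uint8, red, green, blue); there is no depth.
- cams.camera_model(name): a dict with "fx", "fy", "cx", "cy" (pixels), "extrinsics" (4x4, takes a point from world to camera coordinates). Camera axes: x right, y down, z forward; pixel columns grow to the right and rows downward; lengths in m; the calibration is good to about 2 mm. A picture is of the moment at which its call begins: read the wrist's pose just before it. camera_model takes no time and is no camera call; for the wrist camera it gives the pose at the moment of the call.
- order.sign_off(): hands the job in; it is judged then, once.
The state is a dict: "t": time; "q": joint angles; "qd": joint speeds; "tau": joint torques, N m; "tcp_pos": TCP position; "tool_rot": TCP orientation; "force": force on the tool from outside, world axes, zero at the start; "ft_torque": the same for the moment, N m; "finger_gap": opening from 0.0 (shut) to 1.0 (fully open); "gripper_force": force on a finger pad.
Only numpy, scipy, OpenCV 4.12 (cv2) and the standard library are available. Lean on these libraries where they do the work, as an engineer would, in place of code of your own. Each camera call takes 0.05 s, during which the arm holds its last target. There are 200 camera calls.

## Working session

There is one attempt and no reset: what is moved stays moved. The work goes in short steps, Python scripts to look and compute and a tool call to move; the robot and the scene stay as the last step left them, time stands still between calls to the robot, and variables do not carry over. Pictures are saved under pics/ and viewed, at most 10 in all, crops included, and the job is handed in when it is done.

Besides the shell and the picture viewer there is one more tool, called after ">>>" by a JSON object that holds its "fn" and its "kwargs". move_arm: Moves the arm, as the interface text tells. Scaled input: -1 to 1 covers 25 mm each way for a shift and 30 degrees each way for a turn. Its arguments: {"type":"object","properties":{"targets":{"type":"array"},"claw":{"type":"number"},"newtons":{"type":"number"}},"required":["targets"]}

```bash
mkdir -p pics
python3 - <<'E'
from station import sensors,cams
import cv2
for n in("top","scene"):
    cv2.imwrite(f"pics/{n}0.png",cams.snapshot(n)[:,:,::-1])
    m=cams.camera_model(n);print(n,m)
s=sensors.sense();print(s['t'],s['tcp_pos'],s['tool_rot'],s['force'])
E
```

```text
top {'fx': 542.5475331042666, 'fy': 542.5475331042666, 'cx': 314.3872154450049, 'cy': 237.0126388863104, 'extrinsics': array([[ 6.63071068e-04, -9.99808989e-01, -1.95331919e-02,
         1.23416422e-02],
       [-9.97612402e-01,  6.87568855e-04, -6.90581165e-02,
         5.08910882e-01],
       [ 6.90583560e-02,  1.95323449e-02, -9.97421391e-01,
         1.01221983e+00],
       [ 0.00000000e+00,  0.00000000e+00,  0.00000000e+00,
         1.00000000e+00]])}
scene {'fx': 572.4323869096061, 'fy': 572.4323869096061, 'cx': 319.36621247834336, 'cy': 237.30764365429243, 'extrinsics': array([[ 0.37453222,  0.92699889,  0.01996684, -0.19805232],
       [ 0.66635392, -0.25412585, -0.70099394, -0.28642233],
       [-0.64474652,  0.2758498 , -0.71288766,  1.54650899],
       [ 0.        ,  0.        ,  0.        ,  1.        ]])}
0.1 [ 0.21059106 -0.58775309  0.23041544] [ 9.85258766e-01  1.71067684e-01  5.83228431e-06 -1.00584877e-03] [-0.48435107  0.98488009  0.24414877]
```

View pics/top0.png

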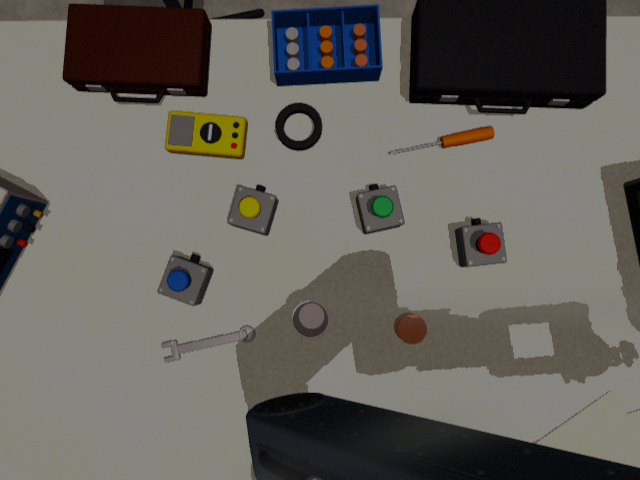

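View pics/scene0.png

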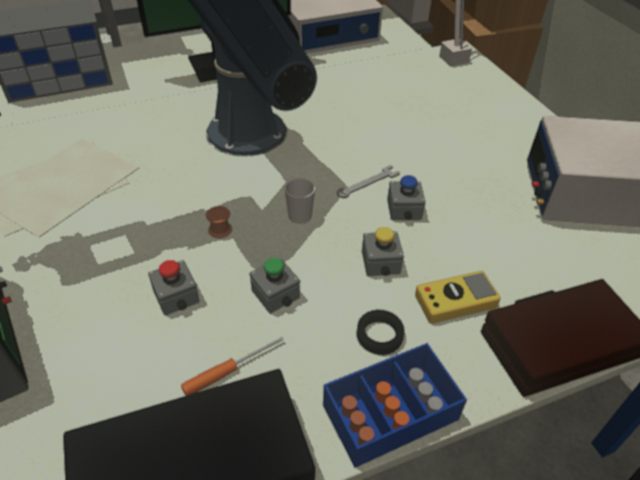

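The top view shows the yellow cap at about (249,207), blue (178,280), green (382,206) and red (488,243). The scene view shows them at (384,236), (409,182), (274,266) and (170,268). Next I'll take blob centroids and triangulate them against the 92 mm height.

```bash
cat > h.py <<'E'
import numpy as np,cv2
from station import cams
S={'top':dict(y=(249,207),b=(178,280),g=(382,206),r=(488,243)),'scene':dict(y=(384,236),b=(409,182),g=(274,266),r=(170,268))}
def ray(m,p):
    E=m['extrinsics'];R=E[:3,:3];c=-R.T@E[:3,3]
    return c,R.T@np.array([(p[0]-m['cx'])/m['fx'],(p[1]-m['cy'])/m['fy'],1])
def onz(m,p,z):
    c,d=ray(m,p);return c+d*(z-c[2])/d[2]
def blob(im,seed,r=22):
    hsv=cv2.cvtColor(im,cv2.COLOR_RGB2HSV);x,y=seed
    hs=int(hsv[y,x,0]);dh=np.abs(hsv[...,0].astype(int)-hs);dh=np.minimum(dh,180-dh)
    k=((dh<10)&(hsv[...,1]>130)).astype(np.uint8)
    n,l,st,ce=cv2.connectedComponentsWithStats(k)
    i=l[y,x];return ce[i],st[i]
E
python3 - <<'E'
from h import *
M={n:cams.camera_model(n) for n in S}
for k in 'ybgr':
    A=[];B=[];o=[]
    for n in S:
        im=cv2.imread(f'pics/{n}0.png')[:,:,::-1].copy()
        p,st=blob(im,S[n][k]); o.append((p.round(1),st[2:5],onz(M[n],p,.087).round(4)))
        c,d=ray(M[n],p);d/=np.linalg.norm(d);P=np.eye(3)-np.outer(d,d);A.append(P);B.append(P@c)
    X=np.linalg.solve(sum(A),sum(B));print(k,o,'tri',X.round(4))
E
```

```text
y [(array([249.1, 206.9]), array([ 23,  23, 391], dtype=int32), array([0.558 , 0.1273, 0.087 ])), (array([384.4, 234.7]), array([ 18,  14, 208], dtype=int32), array([0.5618, 0.1265, 0.087 ]))] tri [0.5586 0.1282 0.0833]
b [(array([178. , 280.1]), array([ 23,  23, 397], dtype=int32), array([0.4279, 0.2523, 0.087 ])), (array([408.4, 181.3]), array([ 16,  11, 127], dtype=int32), array([0.4299, 0.2523, 0.087 ]))] tri [0.428  0.2531 0.0852]
g [(array([381.9, 206.3]), array([ 23,  22, 376], dtype=int32), array([ 0.5587, -0.1087,  0.087 ])), (array([273.7, 263.5]), array([ 17,  11, 111], dtype=int32), array([ 0.5558, -0.1072,  0.087 ]))] tri [ 0.5583 -0.1082  0.0901]
r [(array([488.4, 243.2]), array([ 24,  22, 422], dtype=int32), array([ 0.493, -0.295,  0.087])), (array([168.8, 268.6]), array([ 20,  17, 265], dtype=int32), array([ 0.4972, -0.2963,  0.087 ]))] tri [ 0.4932 -0.2962  0.0828]
```

Both views agree to within 4 mm, and the triangulated heights of 83–90 mm fit the caps. I'll shut the fingers and go above yellow.

>>> {"fn": "move_arm", "kwargs": {"targets": [{"dx": 0.46,"dy": 0.95},{"dx": 0.46,"dy": 0.95},{"dx": 0.46,"dy": 0.95},{"dx": 0.46,"dy": 0.95},{"dx": 0.46,"dy": 0.95},{"dx": 0.46,"dy": 0.95},{"dx": 0.46,"dy": 0.95},{"dx": 0.46,"dy": 0.95},{"dx": 0.46,"dy": 0.95},{"dx": 0.46,"dy": 0.95}], "claw": 0}}

```text
schema error: expected keys dx, dy, dz, rx, ry, rz
```

>>> {"fn": "move_arm", "kwargs": {"targets": [{"dx": 0.46,"dy": 0.95},{"dx": 0.46,"dy": 0.95},{"dx": 0.46,"dy": 0.95},{"dx": 0.46,"dy": 0.95},{"dx": 0.46,"dy": 0.95},{"dx": 0.46,"dy": 0.95},{"dx": 0.46,"dy": 0.95},{"dx": 0.46,"dy": 0.95},{"dx": 0.46,"dy": 0.95},{"dx": 0.46,"dy": 0.95}]}}

```text
schema error: expected keys dx, dy, dz, rx, ry, rz
```

>>> {"fn": "move_arm", "kwargs": {"targets": [{"dx": 0.46,"dy": 0.95},{"dx": 0.46,"dy": 0.95},{"dx": 0.46,"dy": 0.95},{"dx": 0.46,"dy": 0.95},{"dx": 0.46,"dy": 0.95},{"dx": 0.46,"dy": 0.95,"dz": -0.5},{"dx": 0.46,"dy": 0.95,"dz": -0.8},{"dx": 0.46,"dy": 0.95,"dz": -0.8},{"dx": 0.46,"dy": 0.95,"dz": -0.8},{"dx": 0.46,"dy": 0.95,"dz": -0.8}]}}

```text
schema error: expected keys dx, dy, dz, rx, ry, rz
```

>>> {"fn": "move_arm", "kwargs": {"targets": [{"dx": 0.46,"dy": 0.95,"dz": 0,"rx": 0,"ry": 0,"rz": 0},{"dx": 0.46,"dy": 0.95,"dz": 0,"rx": 0,"ry": 0,"rz": 0},{"dx": 0.46,"dy": 0.95,"dz": 0,"rx": 0,"ry": 0,"rz": 0},{"dx": 0.46,"dy": 0.95,"dz": 0,"rx": 0,"ry": 0,"rz": 0},{"dx": 0.46,"dy": 0.95,"dz": 0,"rx": 0,"ry": 0,"rz": 0},{"dx": 0.46,"dy": 0.95,"dz": 0,"rx": 0,"ry": 0,"rz": 0},{"dx": 0.46,"dy": 0.95,"dz": 0,"rx": 0,"ry": 0,"rz": 0},{"dx": 0.46,"dy": 0.95,"dz": 0,"rx": 0,"ry": 0,"rz": 0},{"dx": 0.46,"dy": 0.95,"dz": 0,"rx": 0,"ry": 0,"rz": 0},{"dx": 0.46,"dy": 0.95,"dz": 0,"rx": 0,"ry": 0,"rz": 0}], "claw": 0}}

```text
t: 1.35
tcp_pos: [0.3262, -0.3494, 0.2313]
tool_rot: [0.985, 0.171, 0.0, 0.0]
force: [-0.2, 0.4, 0.7]
finger_gap: -0.003
gripper_force: 0.0
```

>>> {"fn": "move_arm", "kwargs": {"targets": [{"dx": 0.46,"dy": 0.95,"dz": 0,"rx": 0,"ry": 0,"rz": 0},{"dx": 0.46,"dy": 0.95,"dz": 0,"rx": 0,"ry": 0,"rz": 0},{"dx": 0.46,"dy": 0.95,"dz": 0,"rx": 0,"ry": 0,"rz": 0},{"dx": 0.46,"dy": 0.95,"dz": 0,"rx": 0,"ry": 0,"rz": 0},{"dx": 0.46,"dy": 0.95,"dz": 0,"rx": 0,"ry": 0,"rz": 0},{"dx": 0.46,"dy": 0.95,"dz": 0,"rx": 0,"ry": 0,"rz": 0},{"dx": 0.46,"dy": 0.95,"dz": 0,"rx": 0,"ry": 0,"rz": 0},{"dx": 0.46,"dy": 0.95,"dz": 0,"rx": 0,"ry": 0,"rz": 0},{"dx": 0.46,"dy": 0.95,"dz": 0,"rx": 0,"ry": 0,"rz": 0},{"dx": 0.46,"dy": 0.95,"dz": 0,"rx": 0,"ry": 0,"rz": 0}]}}

```text
t: 2.6
tcp_pos: [0.4408, -0.1119, 0.2313]
tool_rot: [0.985, 0.171, 0.0, 0.0]
force: [-0.7, -0.4, -0.2]
finger_gap: 0.001
gripper_force: 0.0
```

>>> {"fn": "move_arm", "kwargs": {"targets": [{"dx": 0.46,"dy": 0.95,"dz": 0,"rx": 0,"ry": 0,"rz": 0},{"dx": 0.46,"dy": 0.95,"dz": 0,"rx": 0,"ry": 0,"rz": 0},{"dx": 0.46,"dy": 0.95,"dz": 0,"rx": 0,"ry": 0,"rz": 0},{"dx": 0.46,"dy": 0.95,"dz": 0,"rx": 0,"ry": 0,"rz": 0},{"dx": 0.46,"dy": 0.95,"dz": 0,"rx": 0,"ry": 0,"rz": 0},{"dx": 0.46,"dy": 0.95,"dz": -0.5,"rx": 0,"ry": 0,"rz": 0},{"dx": 0.46,"dy": 0.95,"dz": -0.8,"rx": 0,"ry": 0,"rz": 0},{"dx": 0.46,"dy": 0.95,"dz": -0.8,"rx": 0,"ry": 0,"rz": 0},{"dx": 0.46,"dy": 0.95,"dz": -0.8,"rx": 0,"ry": 0,"rz": 0},{"dx": 0.46,"dy": 0.95,"dz": -0.8,"rx": 0,"ry": 0,"rz": 0}]}}

```text
t: 3.85
tcp_pos: [0.5556, 0.1255, 0.1382]
tool_rot: [0.985, 0.171, 0.0, 0.0]
force: [1.3, -1.0, 0.7]
finger_gap: -0.001
gripper_force: 0.0
```

>>> {"fn": "move_arm", "kwargs": {"targets": [{"dx": 0.12,"dy": 0.1,"dz": 0,"rx": 0,"ry": 0,"rz": 0},{"dx": 0,"dy": 0,"dz": -0.4,"rx": 0,"ry": 0,"rz": 0},{"dx": 0,"dy": 0,"dz": -0.4,"rx": 0,"ry": 0,"rz": 0},{"dx": 0,"dy": 0,"dz": -0.4,"rx": 0,"ry": 0,"rz": 0},{"dx": 0,"dy": 0,"dz": -0.2,"rx": 0,"ry": 0,"rz": 0},{"dx": 0,"dy": 0,"dz": -0.1,"rx": 0,"ry": 0,"rz": 0},{"dx": 0,"dy": 0,"dz": 0,"rx": 0,"ry": 0,"rz": 0},{"dx": 0,"dy": 0,"dz": 0,"rx": 0,"ry": 0,"rz": 0},{"dx": 0,"dy": 0,"dz": 0,"rx": 0,"ry": 0,"rz": 0},{"dx": 0,"dy": 0,"dz": 0,"rx": 0,"ry": 0,"rz": 0}]}}

```text
t: 5.1
tcp_pos: [0.5588, 0.1267, 0.1015]
tool_rot: [0.985, 0.171, 0.0, 0.0]
force: [0.4, -0.6, 0.1]
finger_gap: 0.002
gripper_force: 0.0
```

Run:
```python
from h import *
a=cams.snapshot('scene')[160:310,310:470];b=cams.snapshot('wrist')
m=cams.camera_model('wrist');E=m['extrinsics']
for P in [(.5586,.1282,.092),(.5586,.1282,.1)]:
    c=E[:3,:3]@np.array(P)+E[:3,3];print(c[:2]/c[2]*m['fx']+[m['cx'],m['cy']])
a=cv2.resize(a,None,fx=3,fy=3,interpolation=2)
b=cv2.resize(b,(400,300))
o=np.zeros((450,800,3),np.uint8);o[:,:480]=a;o[:240,480:]=cv2.resize(b,(320,240))
cv2.imwrite('pics/c1.png',o[:,:,::-1])
```

```text
[316.58136007 295.93163972]
[316.47280155 303.87817258]
```

View pics/c1.png

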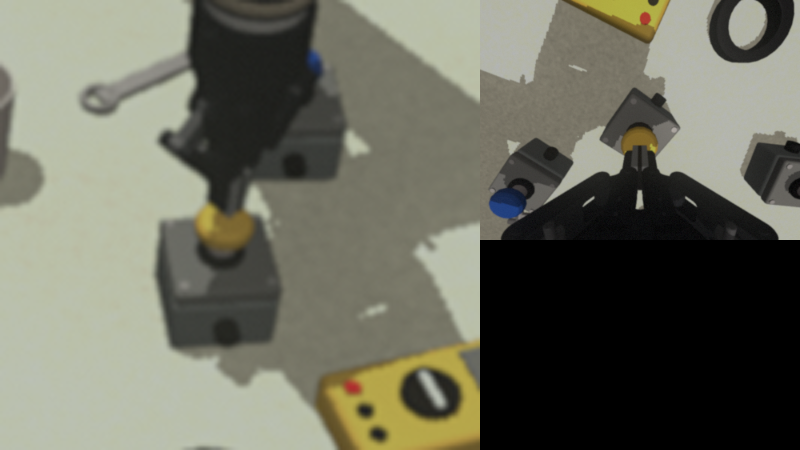

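The fingertip at crop (228,210) is centred over the yellow cap. The wrist view shows it sitting on the middle of the cap too. Pressing slowly now.

>>> {"fn": "move_arm", "kwargs": {"targets": [{"dx": 0,"dy": 0,"dz": -0.15,"rx": 0,"ry": 0,"rz": 0},{"dx": 0,"dy": 0,"dz": -0.15,"rx": 0,"ry": 0,"rz": 0},{"dx": 0,"dy": 0,"dz": -0.1,"rx": 0,"ry": 0,"rz": 0},{"dx": 0,"dy": 0,"dz": -0.1,"rx": 0,"ry": 0,"rz": 0},{"dx": 0,"dy": 0,"dz": -0.1,"rx": 0,"ry": 0,"rz": 0},{"dx": 0,"dy": 0,"dz": -0.1,"rx": 0,"ry": 0,"rz": 0},{"dx": 0,"dy": 0,"dz": -0.08,"rx": 0,"ry": 0,"rz": 0},{"dx": 0,"dy": 0,"dz": 0,"rx": 0,"ry": 0,"rz": 0},{"dx": 0,"dy": 0,"dz": 0,"rx": 0,"ry": 0,"rz": 0},{"dx": 0,"dy": 0,"dz": 0,"rx": 0,"ry": 0,"rz": 0}]}}

```text
t: 6.45
tcp_pos: [0.5586, 0.1266, 0.0823]
tool_rot: [0.985, 0.171, 0.0, 0.0]
force: [-1.3, 0.0, 7.1]
finger_gap: -0.0
gripper_force: 3.4
```

>>> {"fn": "move_arm", "kwargs": {"targets": [{"dx": 0,"dy": 0,"dz": -0.04,"rx": 0,"ry": 0,"rz": 0},{"dx": 0,"dy": 0,"dz": 0,"rx": 0,"ry": 0,"rz": 0},{"dx": 0,"dy": 0,"dz": 0,"rx": 0,"ry": 0,"rz": 0},{"dx": 0,"dy": 0,"dz": 0,"rx": 0,"ry": 0,"rz": 0},{"dx": 0,"dy": 0,"dz": 0,"rx": 0,"ry": 0,"rz": 0},{"dx": 0,"dy": 0,"dz": 0,"rx": 0,"ry": 0,"rz": 0},{"dx": 0,"dy": 0,"dz": 0,"rx": 0,"ry": 0,"rz": 0},{"dx": 0,"dy": 0,"dz": 0,"rx": 0,"ry": 0,"rz": 0},{"dx": 0,"dy": 0,"dz": 0,"rx": 0,"ry": 0,"rz": 0},{"dx": 0,"dy": 0,"dz": 0,"rx": 0,"ry": 0,"rz": 0}]}}

```text
t: 7.7
tcp_pos: [0.5587, 0.1266, 0.0817]
tool_rot: [0.985, 0.171, 0.0, 0.0]
force: [-2.9, -0.5, 9.3]
finger_gap: 0.003
gripper_force: 4.6
```

>>> {"fn": "move_arm", "kwargs": {"targets": [{"dx": 0,"dy": 0,"dz": 0.2,"rx": 0,"ry": 0,"rz": 0},{"dx": 0,"dy": 0,"dz": 0.6,"rx": 0,"ry": 0,"rz": 0},{"dx": 0,"dy": 0,"dz": 0.8,"rx": 0,"ry": 0,"rz": 0},{"dx": 0,"dy": 0,"dz": 0.8,"rx": 0,"ry": 0,"rz": 0},{"dx": -0.87,"dy": 0.84,"dz": 0,"rx": 0,"ry": 0,"rz": 0},{"dx": -0.87,"dy": 0.84,"dz": 0,"rx": 0,"ry": 0,"rz": 0},{"dx": -0.87,"dy": 0.84,"dz": 0,"rx": 0,"ry": 0,"rz": 0},{"dx": -0.87,"dy": 0.84,"dz": 0,"rx": 0,"ry": 0,"rz": 0},{"dx": -0.87,"dy": 0.84,"dz": 0,"rx": 0,"ry": 0,"rz": 0},{"dx": -0.87,"dy": 0.84,"dz": 0,"rx": 0,"ry": 0,"rz": 0}]}}

```text
t: 8.95
tcp_pos: [0.4279, 0.2534, 0.1414]
tool_rot: [0.985, 0.171, 0.001, -0.0]
force: [1.0, 0.3, -0.2]
finger_gap: -0.003
gripper_force: 0.0
```

The force rose at the rubber-mount rate against the stop, so yellow looks fully in. I'll check that while descending on blue.

>>> {"fn": "move_arm", "kwargs": {"targets": [{"dx": 0,"dy": -0.02,"dz": -0.4,"rx": 0,"ry": 0,"rz": 0},{"dx": 0,"dy": 0,"dz": -0.4,"rx": 0,"ry": 0,"rz": 0},{"dx": 0,"dy": 0,"dz": -0.4,"rx": 0,"ry": 0,"rz": 0},{"dx": 0,"dy": 0,"dz": -0.25,"rx": 0,"ry": 0,"rz": 0},{"dx": 0,"dy": 0,"dz": -0.1,"rx": 0,"ry": 0,"rz": 0},{"dx": 0,"dy": 0,"dz": -0.05,"rx": 0,"ry": 0,"rz": 0},{"dx": 0,"dy": 0,"dz": 0,"rx": 0,"ry": 0,"rz": 0},{"dx": 0,"dy": 0,"dz": 0,"rx": 0,"ry": 0,"rz": 0},{"dx": 0,"dy": 0,"dz": 0,"rx": 0,"ry": 0,"rz": 0},{"dx": 0,"dy": 0,"dz": 0,"rx": 0,"ry": 0,"rz": 0}]}}

```text
t: 10.2
tcp_pos: [0.4282, 0.2522, 0.1009]
tool_rot: [0.985, 0.171, 0.0, -0.0]
force: [-0.8, 0.7, -0.2]
finger_gap: -0.002
gripper_force: 0.0
```

Run:
```python
from h import *
a=cams.snapshot('scene')[130:280,330:490];b=cams.snapshot('wrist')
a=cv2.resize(a,None,fx=3,fy=3,interpolation=2)
o=np.zeros((450,800,3),np.uint8);o[:,:480]=a;o[:240,480:]=cv2.resize(b,(320,240))
cv2.imwrite('pics/c2.png',o[:,:,::-1])
```

```text
(no output)
```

View pics/c2.png

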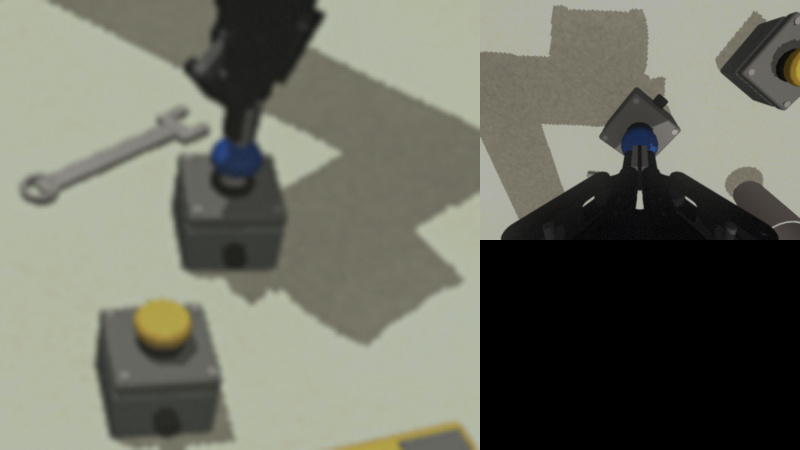

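The fingertip is centred on the blue cap at crop (238,150). The yellow cap at (162,325) sits visibly lower. Pressing blue.

>>> {"fn": "move_arm", "kwargs": {"targets": [{"dx": 0,"dy": 0,"dz": -0.15,"rx": 0,"ry": 0,"rz": 0},{"dx": 0,"dy": 0,"dz": -0.15,"rx": 0,"ry": 0,"rz": 0},{"dx": 0,"dy": 0,"dz": -0.1,"rx": 0,"ry": 0,"rz": 0},{"dx": 0,"dy": 0,"dz": -0.1,"rx": 0,"ry": 0,"rz": 0},{"dx": 0,"dy": 0,"dz": -0.1,"rx": 0,"ry": 0,"rz": 0},{"dx": 0,"dy": 0,"dz": -0.1,"rx": 0,"ry": 0,"rz": 0},{"dx": 0,"dy": 0,"dz": -0.08,"rx": 0,"ry": 0,"rz": 0},{"dx": 0,"dy": 0,"dz": -0.02,"rx": 0,"ry": 0,"rz": 0},{"dx": 0,"dy": 0,"dz": 0,"rx": 0,"ry": 0,"rz": 0},{"dx": 0,"dy": 0,"dz": 0,"rx": 0,"ry": 0,"rz": 0}]}}

```text
t: 11.55
tcp_pos: [0.4282, 0.2521, 0.0815]
tool_rot: [0.985, 0.171, 0.0, 0.0]
force: [-1.0, -1.4, 9.5]
finger_gap: 0.001
gripper_force: 4.9
```

>>> {"fn": "move_arm", "kwargs": {"targets": [{"dx": 0,"dy": 0,"dz": 0,"rx": 0,"ry": 0,"rz": 0},{"dx": 0,"dy": 0,"dz": 0,"rx": 0,"ry": 0,"rz": 0},{"dx": 0,"dy": 0,"dz": 0.2,"rx": 0,"ry": 0,"rz": 0},{"dx": 0,"dy": 0,"dz": 0.6,"rx": 0,"ry": 0,"rz": 0},{"dx": 0,"dy": 0,"dz": 0.8,"rx": 0,"ry": 0,"rz": 0},{"dx": 0,"dy": 0,"dz": 0.8,"rx": 0,"ry": 0,"rz": 0},{"dx": 0.35,"dy": -0.96,"dz": 0,"rx": 0,"ry": 0,"rz": 0},{"dx": 0.35,"dy": -0.96,"dz": 0,"rx": 0,"ry": 0,"rz": 0},{"dx": 0.35,"dy": -0.96,"dz": 0,"rx": 0,"ry": 0,"rz": 0},{"dx": 0.35,"dy": -0.96,"dz": 0,"rx": 0,"ry": 0,"rz": 0}]}}

```text
t: 12.8
tcp_pos: [0.4637, 0.1554, 0.1414]
tool_rot: [0.985, 0.171, 0.0, 0.0]
force: [0.3, 0.3, -0.6]
finger_gap: 0.001
gripper_force: 0.0
```

>>> {"fn": "move_arm", "kwargs": {"targets": [{"dx": 0.35,"dy": -0.96,"dz": 0,"rx": 0,"ry": 0,"rz": 0},{"dx": 0.35,"dy": -0.96,"dz": 0,"rx": 0,"ry": 0,"rz": 0},{"dx": 0.35,"dy": -0.96,"dz": 0,"rx": 0,"ry": 0,"rz": 0},{"dx": 0.35,"dy": -0.96,"dz": 0,"rx": 0,"ry": 0,"rz": 0},{"dx": 0.35,"dy": -0.96,"dz": 0,"rx": 0,"ry": 0,"rz": 0},{"dx": 0.35,"dy": -0.96,"dz": 0,"rx": 0,"ry": 0,"rz": 0},{"dx": 0.35,"dy": -0.96,"dz": 0,"rx": 0,"ry": 0,"rz": 0},{"dx": 0.35,"dy": -0.96,"dz": 0,"rx": 0,"ry": 0,"rz": 0},{"dx": 0.35,"dy": -0.96,"dz": 0,"rx": 0,"ry": 0,"rz": 0},{"dx": 0.35,"dy": -0.96,"dz": 0,"rx": 0,"ry": 0,"rz": 0}]}}

```text
t: 14.05
tcp_pos: [0.5511, -0.0849, 0.1413]
tool_rot: [0.985, 0.171, 0.0, 0.0]
force: [-0.5, -0.1, -1.1]
finger_gap: -0.003
gripper_force: 0.0
```

>>> {"fn": "move_arm", "kwargs": {"targets": [{"dx": 0.3,"dy": -0.96,"dz": 0,"rx": 0,"ry": 0,"rz": 0},{"dx": 0,"dy": 0,"dz": -0.4,"rx": 0,"ry": 0,"rz": 0},{"dx": 0,"dy": 0,"dz": -0.4,"rx": 0,"ry": 0,"rz": 0},{"dx": 0,"dy": 0,"dz": -0.4,"rx": 0,"ry": 0,"rz": 0},{"dx": 0,"dy": 0,"dz": -0.3,"rx": 0,"ry": 0,"rz": 0},{"dx": 0,"dy": 0,"dz": -0.1,"rx": 0,"ry": 0,"rz": 0},{"dx": 0,"dy": 0,"dz": 0,"rx": 0,"ry": 0,"rz": 0},{"dx": 0,"dy": 0,"dz": 0,"rx": 0,"ry": 0,"rz": 0},{"dx": 0,"dy": 0,"dz": 0,"rx": 0,"ry": 0,"rz": 0},{"dx": 0,"dy": 0,"dz": 0,"rx": 0,"ry": 0,"rz": 0}]}}

```text
t: 15.3
tcp_pos: [0.5583, -0.108, 0.1011]
tool_rot: [0.985, 0.171, 0.0, 0.0]
force: [0.3, -0.1, -0.1]
finger_gap: -0.001
gripper_force: 0.0
```

Run:
```python
from h import *
s=cams.snapshot('scene');b=cams.snapshot('wrist')
o=np.zeros((450,800,3),np.uint8);o[:,:480]=cv2.resize(s[190:340,200:360],None,fx=3,fy=3,interpolation=2);o[:240,480:]=cv2.resize(b,(320,240))
o[240:,480:]=cv2.resize(s[160:265,350:510],(320,210),interpolation=2)
cv2.imwrite('pics/c3.png',o[:,:,::-1])
```

```text
(no output)
```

View pics/c3.png

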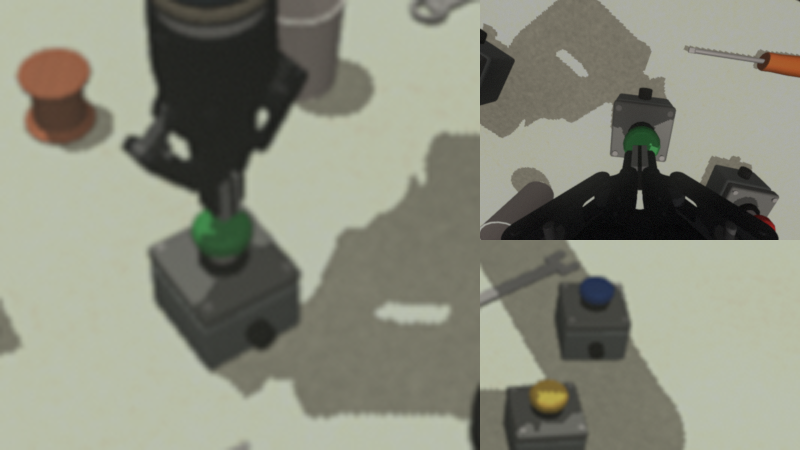

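The fingertip is over the middle of the green cap at crop (225,210). Yellow and blue are both low and their boxes are in place. Pressing green.

>>> {"fn": "move_arm", "kwargs": {"targets": [{"dx": 0,"dy": 0,"dz": -0.15,"rx": 0,"ry": 0,"rz": 0},{"dx": 0,"dy": 0,"dz": -0.15,"rx": 0,"ry": 0,"rz": 0},{"dx": 0,"dy": 0,"dz": -0.1,"rx": 0,"ry": 0,"rz": 0},{"dx": 0,"dy": 0,"dz": -0.1,"rx": 0,"ry": 0,"rz": 0},{"dx": 0,"dy": 0,"dz": -0.1,"rx": 0,"ry": 0,"rz": 0},{"dx": 0,"dy": 0,"dz": -0.1,"rx": 0,"ry": 0,"rz": 0},{"dx": 0,"dy": 0,"dz": -0.08,"rx": 0,"ry": 0,"rz": 0},{"dx": 0,"dy": 0,"dz": -0.02,"rx": 0,"ry": 0,"rz": 0},{"dx": 0,"dy": 0,"dz": 0,"rx": 0,"ry": 0,"rz": 0},{"dx": 0,"dy": 0,"dz": 0,"rx": 0,"ry": 0,"rz": 0}]}}

```text
t: 16.65
tcp_pos: [0.5582, -0.1079, 0.0817]
tool_rot: [0.985, 0.171, 0.0, 0.0]
force: [-2.5, -0.1, 9.0]
finger_gap: -0.001
gripper_force: 4.6
```

>>> {"fn": "move_arm", "kwargs": {"targets": [{"dx": 0,"dy": 0,"dz": 0,"rx": 0,"ry": 0,"rz": 0},{"dx": 0,"dy": 0,"dz": 0,"rx": 0,"ry": 0,"rz": 0},{"dx": 0,"dy": 0,"dz": 0.2,"rx": 0,"ry": 0,"rz": 0},{"dx": 0,"dy": 0,"dz": 0.6,"rx": 0,"ry": 0,"rz": 0},{"dx": 0,"dy": 0,"dz": 0.9,"rx": 0,"ry": 0,"rz": 0},{"dx": 0,"dy": 0,"dz": 0.9,"rx": 0,"ry": 0,"rz": 0},{"dx": 0,"dy": 0,"dz": 0.9,"rx": 0,"ry": 0,"rz": 0},{"dx": 0,"dy": 0,"dz": 0.9,"rx": 0,"ry": 0,"rz": 0},{"dx": 0,"dy": 0,"dz": 0.9,"rx": 0,"ry": 0,"rz": 0},{"dx": 0,"dy": 0,"dz": 0,"rx": 0,"ry": 0,"rz": 0}]}}

```text
t: 17.9
tcp_pos: [0.5596, -0.1084, 0.2154]
tool_rot: [0.985, 0.171, 0.002, 0.001]
force: [0.9, 0.1, -0.7]
finger_gap: 0.001
gripper_force: 0.0
```

Run:
```python
from h import *
s=cams.snapshot('scene')
cv2.imwrite('pics/c4.png',cv2.resize(s[150:330,130:450],(800,450),interpolation=2)[:,:,::-1])
m=cams.camera_model('scene');E=m['extrinsics']
for k,P in dict(y=(.5586,.1275),b=(.428,.2525),g=(.5583,-.1085),r=(.494,-.2955)).items():
    p,st=blob(s,S['scene'][k]);q=[]
    for z in(.087,.079):
        c=E[:3,:3]@np.array((*P,z))+E[:3,3];q.append((c[:2]/c[2]*m['fx']+[m['cx'],m['cy']]).round(1))
    print(k,p.round(1),'out/in',q)
```

```text
y [383.7 237.6] out/in [array([384.1, 233.6]), array([383.7, 236.3])]
b [317.8 236.8] out/in [array([408.1, 180.7]), array([407.6, 183.5])]
g [319.5 239.5] out/in [array([273.5, 264.6]), array([273.6, 267.4])]
r [168.7 268.5] out/in [array([168.8, 267.3]), array([169.5, 270.1])]
```

View pics/c4.png

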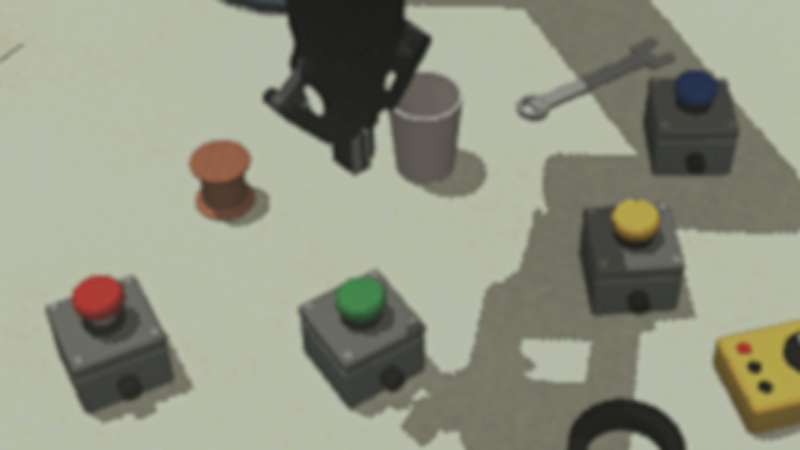

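Green (360,300), yellow (635,220) and blue (697,90) all sit low on their boxes. Red (98,297) is still out, its stem is visible, and the hand is clear. Yellow's 2.9 px drop matches 8 mm; the blob code missed blue and green. For those two I rely on this picture, the press depth and the stop force.

```bash
python3 -c "
from station import order
print(order.sign_off())"
```

```text
the job is handed in; nothing more can be done
None
```

I pressed the yellow, blue and green buttons fully in, in that order, left red out, drew the hand clear and handed the job in at about 18 s of the 48 s; the hand-in returned no verdict.

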